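# Feed the top circuit board off a sprung magazine pile into the printing nest

## Robot

A 7-joint arm with a two-finger parallel gripper is mounted at the origin on a cart in front of the work surface, level with it; the furniture and walls round the work are solid. World frame = base frame: x ahead of the robot, y to its left, z up, the work surface at z = 0. Lengths are in m, angles in rad, forces in N, time in s.
With the tool pointing down it reaches from about 0.4 to 0.875 m from the base axis. Payload 19.3 kg.
Tool frame: the origin (TCP) lies at the very end of the fingers, on their centre line; the grasp point (between the pads) lies 19 mm behind it (ctrl.grasp_offset is the distance from the TCP to the grasp point, in m); z points along the fingers, y is the line along which they close (so a half turn about z gives the same grasp; the last joint's range is limited). The gripper opens to 85 mm and grips with 20 to 120 N. Pads are 22 mm wide; open, the fingers measure 114 mm over their backs; the gripper's body (76 mm by 85 mm) begins 54 mm behind the grasp point. The pads swing forward as they close: fully open they stand 13 mm farther back than shut.
Start: joints at [-1.388, 0.521, -0.036, 1.599, 0.021, 1.021, -0.113], TCP at [0.156, 0.605, 0.231] pointing down, gripper open.
Joint ranges: [-2.91, 2.91], [-0.3, 2.13], [-1.5, 1.42], [0.17, 2.43], [-1.26, 4.41], [0.16, 1.93], [-2.52, 2.52]. Speed limits (rad/s): [1.89, 1.89, 2.39, 2.39, 3.01, 3.01, 3.01].

## Interface

Orientations are given as a rotation vector (axis times angle).
In Python, from workcell import ctrl, snapshot, calibration gives the robot as it stands.
- The arm moves only by the tool arm_command, never from a script. Its argument "moves" is text: rows parted by semicolons, each of 5 numbers parted by spaces: the shift along the tool's x, y, z in mm, then the turn about the tool's z in rad, then the opening, from 0 (shut) to 1 (fully open). A call has exactly 5 rows; each row is the pose to reach, as a shift and turn from the pose commanded when the call began, along the tool's axes at that moment; what a row does not reach only later rows make up. A row lasts 1/8 s, in which the tool goes at most 62.5 mm and 10.7 degrees, less where a joint would pass 70% of its speed; a pose out of reach is approached as far as the arm can. A call with a gripper value outside its range is refused whole. The fingers move at their own pace and stop on an object; "newtons" is the grip in N (left out, the last holds). Time passes only in rows, so rows that repeat a pose let the fingers close, or fill a call up. It gives the time, the measured TCP pose, the force, the opening and the grip force at its end, in the units of the state.
- ctrl.sense(): the state, without advancing time (a new reading comes with each control period).
- snapshot(name): name is "side" or "top" or "wrist"; returns (picture, depth): 420x560x3 uint8, red, green, blue; 420x560 float32, m along the optical axis (not along the pixel's ray), 0 where there is no reading.
- calibration(name): a dict with "fx", "fy", "cx", "cy" (pixels), "D" ([k1, k2, p1, p2, k3] as OpenCV has them; the pictures are not rectified), "world_to_cam" (4x4, takes a point from world to camera coordinates); the wrist camera has in their place "T_tool_cam" (4x4, takes a point from camera to tool coordinates, whose origin is the TCP and whose axes are the flange's). Camera axes: x right, y up, looking along -z (the intrinsics and any distortion apply to the point x, -y, -z); pixel columns grow to the right and rows downward; lengths in m; the calibration is good to about 2 mm. A picture is of the moment at which its call begins: read the wrist's pose just before it. calibration takes no time and is no camera call.
- ctrl.sign_off(): hands the job in; it is judged then, once.
The state is a dict: "time_s": time; "joint_positions": joint angles; "joint_velocities": joint speeds; "effort": joint torques, N m; "tcp_pos": TCP position; "eef_rot": TCP orientation; "force": force on the tool from outside, world axes, zero at the start; "moment": the same for the moment, N m; "grip_width": opening from 0.0 (shut) to 1.0 (fully open); "grip_force": force on a finger pad.
Only numpy, scipy, OpenCV 4.12 (cv2) and the standard library are available. Lean on these libraries where they do the work, as an engineer would, in place of code of your own. Each camera call takes 0.05 s, during which the arm holds its last target. There are 200 camera calls.

## Task

Load the next board for paste printing: press lightly on the top board of the sprung magazine, slide it flat off the pile, over the lip and along the deck until it is fully home against the two stop posts of the nest, then swing the red latch fully shut behind it. Never push or press on it with more than about 20 N and do not lift it or pull other boards out of the magazine. Leave the jar, the tweezers and the small loose circuit board beside the feeder where they lie.

Things in the scene. Friction and masses are not known exactly. Their poses are not given: they have to be found in the camera images.
- feeder: Fixed aluminium board feeder on a dark base 250x150 mm. Origin at bench level under the lip between magazine (x<0) and nest (x>0); x = way the boards travel, z up. Deck top at z 40, lip at x 0, eased for 1 mm only. Magazine inside x -84.5..0, y +-46, back and side walls up to z 48.5. Nest rails at y +-46.7 from x 54, flared from x 39, tops at z 47. Stop posts at y +-28, faces at x 118 (mm).
- top_board: Top board of the pile of four: 80 mm (x) by 90 mm (y) by 6 mm, about 0.12 kg, slippery, green with gold pads, aluminium back. Origin at the centre of its underside. It starts at feeder x -43.5, underside some 1.5 to 3.5 mm above the deck. The pile sits on a spring of 1.5 N/mm with up to 9 mm of travel: pressed too hard, the board sinks and butts against the lip. Home: feeder x 78, y 0, z 40.
- board_2: Second board of the pile, same size, directly under the top board; origin at the centre of its underside. Its front edge faces the lip, which holds it back. The pile rises about 1 mm when the top board has left. A fingertip pressing with about 2 N until it has cleared the lip, 3 N over the pile, and with about 5 N once over the rigid deck, drags the top board along.
- board_3: Third board of the pile, same size; origin at the centre of its underside.
- board_4: Lowest board of the pile, same size, lying on the sprung lift plate; origin at the centre of its underside.
- latch (a joint): Angle of the red latch (rad): about 0 = open, arm pointing to feeder -x beside the boards' path; 1.571 = fully shut (hard stop), arm pointing to feeder +y, 1.5 mm behind the rear edge of a board that is home. Upright pivot at feeder (31.5, -58.5) mm; turns clockwise seen from above, with slight friction (about 1 N at the pin), and stays where it is left.
- latch_pin (a point): Centre of the black upright round pin of the latch, 9 mm in diameter, standing from feeder z 47 to 71 mm; this point lies at z 62 mm, 23 mm from the pivot. The red arm below it is 10 mm wide, 33 mm long from the pivot and lies between feeder z 41 and 47 mm. Push or pinch the pin to swing the latch.
- cap_jar: Clear jar of cream caps, 44 mm across, 29 mm high, loose on the bench beside the magazine on the side away from the latch; origin at the centre of its underside.
- tweezers: Dark steel tweezers, 117 mm long, 9 mm high, loose on the bench on the latch side of the feeder; origin at the centre of the underside.
- spare_pcb: Small loose green circuit board 30x42 mm with a white connector, on the bench beyond the stop posts; origin at the centre of its underside.

How it is judged:
By the outcome, as a careful person would: the job done as asked, in the order asked, and still so for the second after the job is handed in, with the robot touching nothing.
It also fails if it takes over 72 s, if anything falls off the work surface, if the arm or the gripper's body presses on something with over 40 N, if the wrist force passes 120 N, or if a joint passes its speed limit or range.

## Working session

There is one attempt and no reset: what is moved stays moved. The work goes in short steps, Python scripts to look and compute and a tool call to move; the robot and the scene stay as the last step left them, time stands still between calls to the robot, and variables do not carry over. Pictures are saved under pics/ and viewed, at most 10 in all, crops included, and the job is handed in when it is done.

Besides the shell and the picture viewer there is one more tool, called after ">>>" by a JSON object that holds its "name" and its "arguments", one argument or row to a line. arm_command: Moves the arm, as the interface text tells. Its arguments: {"type":"object","properties":{"moves":{"type":"string"},"newtons":{"type":"number"}},"required":["moves"]}

```bash
mkdir -p pics
cat > h.py <<'E'
import numpy as np, cv2
from scipy.spatial.transform import Rotation as R
from workcell import ctrl, snapshot, calibration
def cam_T(name,s=None):
    c=calibration(name)
    if name=="wrist":
        s=s or ctrl.sense(); T=np.eye(4); T[:3,:3]=R.from_rotvec(s["eef_rot"]).as_matrix(); T[:3,3]=s["tcp_pos"]
        return c,T@np.array(c["T_tool_cam"])
    return c,np.linalg.inv(np.array(c["world_to_cam"]))
def ray(c,T,px):
    K=np.array([[c["fx"],0,c["cx"]],[0,c["fy"],c["cy"]],[0,0,1]])
    u=cv2.undistortPoints(np.array([[px]],float),K,np.array(c["D"],float))[0,0]
    return T[:3,3],T[:3,:3]@np.array([u[0],-u[1],-1])
def onz(c,T,px,z):
    o,d=ray(c,T,px); return o+d*(z-o[2])/d[2]
def proj(c,T,P):
    q=np.linalg.inv(T)@np.r_[P,1]; q=q[:3]*[1,-1,-1]
    K=np.array([[c["fx"],0,c["cx"]],[0,c["fy"],c["cy"]],[0,0,1]])
    return cv2.projectPoints(q.reshape(1,1,3),np.zeros(3),np.zeros(3),K,np.array(c["D"],float))[0].ravel()
E
python3 - <<'E'
from h import *
s=ctrl.sense(); print({k:np.round(v,3) for k,v in s.items()})
for n in("top","side","wrist"):
    p,d=snapshot(n); cv2.imwrite(f"pics/{n}0.png",p[:,:,::-1]); np.save(f"pics/{n}0.npy",d)
    print(n,np.round(cam_T(n,s)[1],3).tolist())
E
```

```text
{'time_s': np.float64(0.0), 'joint_positions': array([-1.388,  0.522, -0.036,  1.6  ,  0.021,  1.021, -0.113]), 'joint_velocities': array([ 0.001, -0.   ,  0.001,  0.001, -0.   ,  0.001, -0.   ]), 'effort': array([ 2.0000e-03, -9.2708e+01,  1.9800e+00, -3.6994e+01,  1.8000e-02,
        8.0000e-03,  0.0000e+00]), 'tcp_pos': array([0.156, 0.605, 0.231]), 'eef_rot': array([-3.960e-01, -3.116e+00,  2.000e-03]), 'force': array([ 0.015, -0.066,  0.13 ]), 'moment': array([ 0.009, -0.039, -0.036]), 'grip_force': np.float64(0.0), 'grip_width': np.float64(0.997)}
top [[-0.171, 0.959, -0.225, 0.4], [-0.985, -0.167, 0.036, -0.008], [-0.003, 0.227, 0.974, 0.898], [0.0, 0.0, 0.0, 1.0]]
side [[0.998, 0.027, -0.061, 0.519], [-0.067, 0.384, -0.921, -0.821], [-0.002, 0.923, 0.384, 0.398], [0.0, 0.0, 0.0, 1.0]]
wrist [[0.25, -0.92, -0.303, 0.079], [0.968, 0.236, 0.08, 0.625], [-0.002, -0.314, 0.95, 0.372], [0.0, 0.0, 0.0, 1.0]]
```

View pics/top0.png

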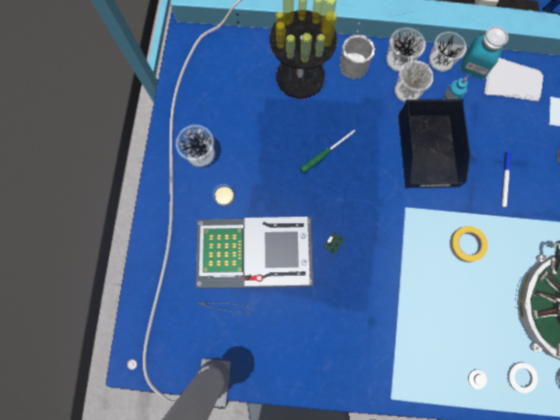

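View pics/wrist0.png

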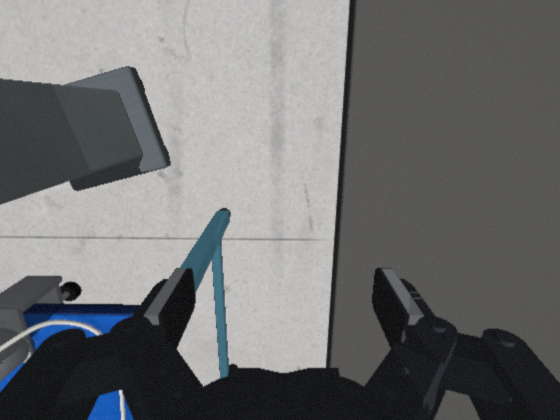

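The top view shows the feeder around (255,252), with its +x to image right, the red latch at (255,277), the jar at (224,195), the tweezers at (225,306) and the spare PCB at (335,242). The wrist view shows no feeder. I'll enlarge the feeder next.

Run:
```python
from h import *
p=cv2.imread("pics/top0.png")[205:300,185:325]
cv2.imwrite("pics/crop0.png",cv2.resize(p,None,fx=5.5,fy=5.5,interpolation=cv2.INTER_CUBIC))
```

```text
(no output)
```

View pics/crop0.png

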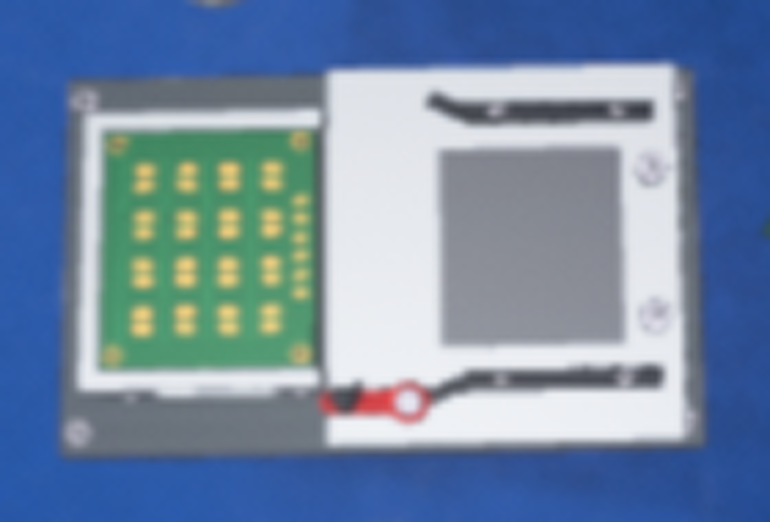

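Run:
```python
from h import *
c,T=cam_T("top")
pts=[((102,131),-83.5,45,48.5),((313,128),-3.5,45,48.5),((315,368),-3.5,-45,48.5),((98,371),-83.5,-45,48.5),((408,402),31.5,-58.5,48)]
A=[];B=[]
for (u,v),x,y,z in pts:
    P=onz(c,T,((u+.5)/5.5-.5+185,(v+.5)/5.5-.5+205),z/1000); B.append(P[:2]); A.append([x/1000,y/1000])
A=np.array(A);B=np.array(B);a=A-A.mean(0);b=B-B.mean(0)
th=np.arctan2((a[:,0]*b[:,1]-a[:,1]*b[:,0]).sum(),(a*b).sum())
M=np.array([[np.cos(th),-np.sin(th)],[np.sin(th),np.cos(th)]]);t=B.mean(0)-M@A.mean(0)
print("yaw",th,"origin",t);print(((B-(A@M.T+t))*1000).round(1))
s=ctrl.sense();Rm=R.from_rotvec(s["eef_rot"]).as_matrix();print(Rm.round(3))
F=lambda x,y:M@[x/1000,y/1000]+t
P=np.r_[F(-43.5,0),0.15]
print(P,"tool shift mm",Rm.T@(P-s["tcp_pos"])*1000)
print("tool x yaw",np.arctan2(Rm[1,0],Rm[0,0]))
```

```text
yaw -1.7215570393153325 origin [0.53715316 0.05135542]
[[ 0.8  0.3]
 [ 0.2  0.1]
 [-0.6 -0.6]
 [-0.1  0.1]
 [-0.2  0. ]]
[[-0.968  0.25  -0.   ]
 [ 0.25   0.968 -0.001]
 [-0.    -0.001 -1.   ]]
[0.54368644 0.09436201 0.15      ] tool shift mm [-502.77224729 -397.358025     81.2417101 ]
tool x yaw 2.8887838141879043
```

>>> {"name": "arm_command", "arguments": {
  "moves": "-45 -36 0 -0.05 0; -92 -73 0 -0.101 0; -140 -110 0 -0.101 0; -188 -148 0 -0.101 0; -235 -185 0 -0.101 0",
  "newtons": 20
}}

```text
time_s: 0.78
tcp_pos: [0.3386, 0.3654, 0.2313]
eef_rot: [0.238, 3.132, 0.0]
force: [1.7, 0.9, -0.2]
grip_width: -0.004
grip_force: 0.0
```

>>> {"name": "arm_command", "arguments": {
  "moves": "-42 -40 0 0 0; -84 -80 5 0 0; -126 -120 15 0 0; -168 -160 25 0 0; -210 -200 40 0 0"
}}

```text
time_s: 1.4
tcp_pos: [0.516, 0.1363, 0.1912]
eef_rot: [0.238, 3.132, 0.001]
force: [0.6, 1.2, 1.0]
grip_width: -0.002
grip_force: 0.0
```

>>> {"name": "arm_command", "arguments": {
  "moves": "-20 -20 10 0 0; -35 -39 20 0 0; -35 -39 30 0 0; -35 -39 40 0 0; -35 -39 40 0 0"
}}

```text
time_s: 2.02
tcp_pos: [0.5429, 0.0947, 0.1506]
eef_rot: [-0.236, -3.131, 0.0]
force: [-0.0, 0.0, 0.3]
grip_width: -0.0
grip_force: 0.0
```

Run:
```python
from h import *
s=ctrl.sense(); p,d=snapshot("wrist"); cv2.imwrite("pics/w1.png",p[:,:,::-1]); np.save("pics/w1.npy",d)
print(s["time_s"],s["tcp_pos"].tolist() if hasattr(s["tcp_pos"],'tolist') else s["tcp_pos"],s["eef_rot"],s["force"])
np.save("pics/w1T.npy",cam_T("wrist",s)[1])
```

```text
2.025 [0.5429029047338887, 0.0947361131855865, 0.15061341727618782] [-2.36233403e-01 -3.13135127e+00  2.84594872e-04] [-0.0415751   0.01572107  0.30439921]
```

View pics/w1.png

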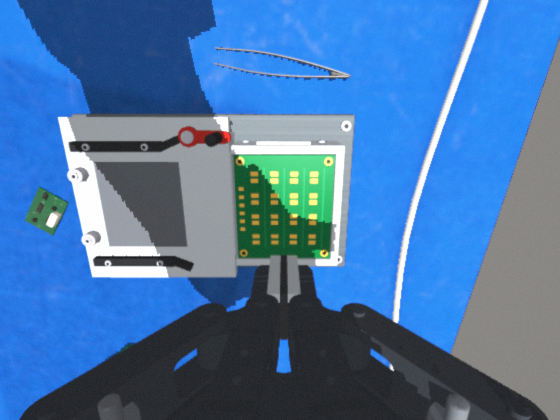

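The wrist view shows the board with corners near (235,155), (334,154) and (236,259), the latch hub at (187,136), the pin at about (214,139), and the fingertip at (283,258). I'll cross-check the pose.

```bash
cat >> h.py <<'E'
th=-1.7216; O=np.array([0.5372,0.0514]); M=np.array([[np.cos(th),-np.sin(th)],[np.sin(th),np.cos(th)]])
def feed(P): return np.r_[M.T@(np.array(P)[:2]-O),P[2]]*1000
E
python3 - <<'E'
from h import *
c=calibration("wrist");T=np.load("pics/w1T.npy");d=np.load("pics/w1.npy")
for n,px,z in[("frontlatch",(235,155),.0485),("backlatch",(334,154),.0485),("front far",(236,259),.0485),("hub",(187,136),.048),("deck -x",(230,116),.04),("post",(75,175),.05)]:
    print(n,feed(onz(c,T,px,z)).round(1),d[px[1],px[0]])
def P3(px):
    o,r=ray(c,T,px); return feed(o+r*d[px[1],px[0]])
for px in[(290,200),(260,225),(215,200),(140,200),(75,175),(187,136),(300,120)]: print(px,P3(px).round(1))
print(feed(ctrl.sense()["tcp_pos"]))
E
```

```text
frontlatch [ -5.1 -45.2  48.5] 0.24456795
backlatch [-82.5 -46.   48.5] 0.253912
front far [-1.6 45.3 48.5] 0.27104002
hub [ 31.3 -59.6  48. ] 0.23840559
deck -x [ -1.3 -74.2  40. ] 0.27205214
post [122.8 -29.5  50. ] 0.24425691
(290, 200) [-48.4  -8.1  47.2]
(260, 225) [-23.2  13.8  47.5]
(215, 200) [15.3 -5.6 39. ]
(140, 200) [78.7 -5.9 40.1]
(75, 175) [121.4 -29.9  52. ]
(187, 136) [ 31.2 -59.7  48.3]
(300, 120) [-57.4 -70.1   9.4]
[-43.68144984  -0.52431527 151.16681763]
```

>>> {"name": "arm_command", "arguments": {
  "moves": "0 0 30 0 0; 0 0 60 0 0; 0 0 85 0 0; 0 0 98 0 0; 0 0 98 0 0"
}}

```text
time_s: 2.7
tcp_pos: [0.5434, 0.0941, 0.0532]
eef_rot: [-0.238, -3.132, 0.0]
force: [0.5, 0.7, 0.2]
grip_width: -0.004
grip_force: 0.0
```

>>> {"name": "arm_command", "arguments": {
  "moves": "0 0 0 0 0; 0 0 1 0 0; 0 0 2 0 0; 0 0 3 0 0; 0 0 3 0 0"
}}

```text
time_s: 3.32
tcp_pos: [0.5436, 0.0939, 0.0503]
eef_rot: [-0.238, -3.132, 0.0]
force: [-0.3, 1.5, 0.3]
grip_width: 0.001
grip_force: 0.0
```

>>> {"name": "arm_command", "arguments": {
  "moves": "0 0 0.5 0 0; 0 0 1 0 0; 0 0 1.5 0 0; 0 0 1.5 0 0; 0 0 1.5 0 0"
}}

```text
time_s: 3.95
tcp_pos: [0.5436, 0.0939, 0.0488]
eef_rot: [0.238, 3.133, -0.0]
force: [1.4, -0.8, 0.5]
grip_width: 0.001
grip_force: 0.0
```

Run:
```python
from h import *
s=ctrl.sense();print(s["tcp_pos"],s["force"])
c,T=cam_T("wrist");snapshot("wrist");s=ctrl.sense();print(s["tcp_pos"],s["force"])
```

```text
[0.54363292 0.09388868 0.04881532] [ 1.37281993 -0.80771664  0.47359285]
[0.54363533 0.0939156  0.04881509] [-0.76740504 -0.91685509  0.49266652]
```

>>> {"name": "arm_command", "arguments": {
  "moves": "0 0 0.4 0 0; 0 0 0.8 0 0; 0 0 1 0 0; 0 0 1 0 0; 0 0 1 0 0"
}}

```text
time_s: 4.62
tcp_pos: [0.5437, 0.0939, 0.0478]
eef_rot: [0.238, 3.132, -0.0]
force: [-0.2, -0.1, 1.3]
grip_width: -0.003
grip_force: 0.5
```

>>> {"name": "arm_command", "arguments": {
  "moves": "0 0 0.3 0 0; 0 0 0.6 0 0; 0 0 0.6 0 0; 0 0 0.6 0 0; 0 0 0.6 0 0"
}}

```text
time_s: 5.25
tcp_pos: [0.5436, 0.094, 0.0472]
eef_rot: [0.238, 3.133, 0.0]
force: [0.4, 0.2, 2.7]
grip_width: 0.001
grip_force: 1.0
```

>>> {"name": "arm_command", "arguments": {
  "moves": "0 -1 0 0 0; 0 -3 0 0 0; 0 -6 0 0 0; 0 -9 0 0 0; 0 -12 0 0 0"
}}

```text
time_s: 5.88
tcp_pos: [0.5417, 0.0817, 0.0472]
eef_rot: [-0.239, -3.132, 0.0]
force: [-0.4, 1.2, 1.8]
grip_width: -0.001
grip_force: 1.0
```

Run:
```python
from h import *
s=ctrl.sense();print(feed(s["tcp_pos"]).round(1),s["force"])
p,d=snapshot("wrist"); cv2.imwrite("pics/w2.png",cv2.resize(p[100:310,20:360,::-1],None,fx=2.3,fy=2.3));
```

```text
[-30.7  -0.1  47.2] [-0.39520011  1.16302199  1.780778  ]
```

View pics/w2.png

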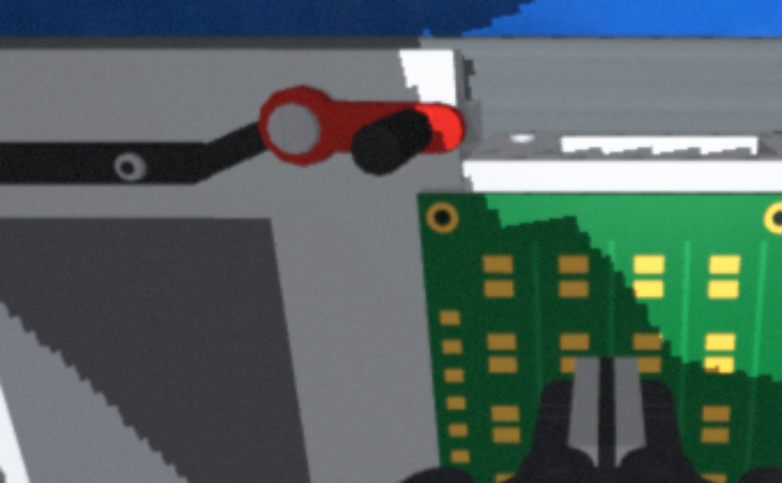

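The front edge is now past the lip, at (420–440, 200–480) in the crop, and the board is following the finger. I'll continue at about 3 N.

>>> {"name": "arm_command", "arguments": {
  "moves": "0 -3 0.3 0 0; 0 -7 0.5 0 0; 0 -11 0.5 0 0; 0 -15 0.5 0 0; 0 -18 0.5 0 0"
}}

```text
time_s: 6.55
tcp_pos: [0.5391, 0.0639, 0.0467]
eef_rot: [0.239, 3.132, -0.0]
force: [-0.4, 1.1, 2.7]
grip_width: 0.003
grip_force: 1.3
```

>>> {"name": "arm_command", "arguments": {
  "moves": "0 -3 0 0 0; 0 -6 0 0 0; 0 -10 0 0 0; 0 -13 0 0 0; 0 -16 0 0 0"
}}

```text
time_s: 7.18
tcp_pos: [0.5367, 0.0482, 0.0467]
eef_rot: [0.238, 3.132, -0.0]
force: [-0.8, 1.0, 3.3]
grip_width: 0.006
grip_force: 1.5
```

Tip is at fx ≈ +3 and still loaded at 3 N. Continuing.

>>> {"name": "arm_command", "arguments": {
  "moves": "0 -3 0 0 0; 0 -6 0 0 0; 0 -9 0 0 0; 0 -12 0 0 0; 0 -15 0 0 0"
}}

```text
time_s: 7.8
tcp_pos: [0.5344, 0.0334, 0.0467]
eef_rot: [-0.238, -3.133, 0.0]
force: [0.4, 1.0, 3.4]
grip_width: -0.001
grip_force: 1.9
```

Run:
```python
from h import *
s=ctrl.sense();print(feed(s["tcp_pos"]).round(1),s["force"])
p,d=snapshot("wrist"); cv2.imwrite("pics/w3.png",cv2.resize(p[100:310,20:380,::-1],None,fx=2.2,fy=2.2));
```

```text
[18.2 -0.1 46.7] [0.42737325 0.97670301 3.42785821]
```

View pics/w3.png

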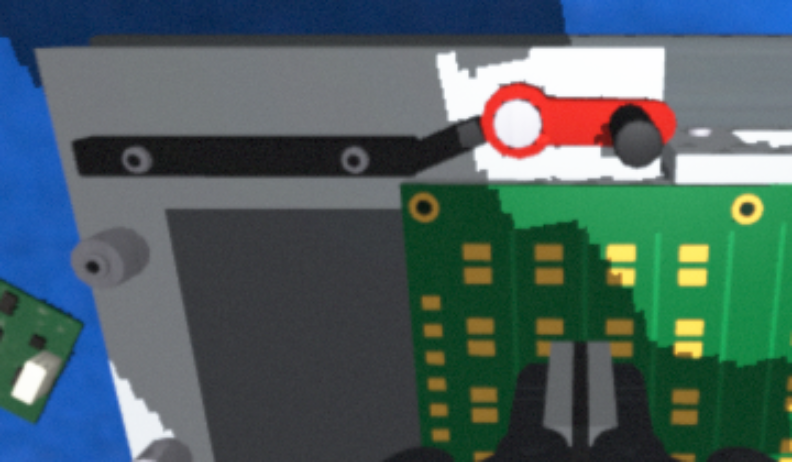

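The front edge is between the rail flares, the board is straight, and the posts at (110,255) are ahead. I'll press a bit more over the deck.

>>> {"name": "arm_command", "arguments": {
  "moves": "0 -4 0.2 0 0; 0 -8 0.4 0 0; 0 -12 0.4 0 0; 0 -16 0.4 0 0; 0 -20 0.4 0 0"
}}

```text
time_s: 8.48
tcp_pos: [0.5314, 0.0136, 0.0464]
eef_rot: [0.238, 3.132, -0.0]
force: [-0.2, 1.0, -0.7]
grip_width: -0.001
grip_force: 0.0
```

>>> {"name": "arm_command", "arguments": {
  "moves": "0 0 0.2 0 0; 0 0 0.4 0 0; 0 0 0.6 0 0; 0 0 0.6 0 0; 0 0 0.6 0 0"
}}

```text
time_s: 9.1
tcp_pos: [0.5313, 0.0134, 0.046]
eef_rot: [-0.239, -3.132, 0.001]
force: [-2.9, -2.3, 13.6]
grip_width: 0.004
grip_force: 6.9
```

>>> {"name": "arm_command", "arguments": {
  "moves": "0 0 -0.2 0 0; 0 0 -0.2 0 0; 0 0 -0.2 0 0; 0 0 -0.2 0 0; 0 0 -0.2 0 0"
}}

```text
time_s: 9.72
tcp_pos: [0.5314, 0.0134, 0.0461]
eef_rot: [0.239, 3.132, -0.001]
force: [-1.4, -2.6, 8.8]
grip_width: -0.004
grip_force: 4.5
```

>>> {"name": "arm_command", "arguments": {
  "moves": "0 -3 -0.1 0 0; 0 -7 -0.1 0 0; 0 -11 -0.1 0 0; 0 -15 -0.1 0 0; 0 -18 -0.1 0 0"
}}

```text
time_s: 10.35
tcp_pos: [0.5288, -0.0039, 0.0461]
eef_rot: [0.238, 3.132, 0.0]
force: [-0.0, 1.3, 6.0]
grip_width: 0.001
grip_force: 2.9
```

Run:
```python
from h import *
s=ctrl.sense();print(feed(s["tcp_pos"]).round(1),s["force"])
p,d=snapshot("wrist"); cv2.imwrite("pics/w4.png",cv2.resize(p[100:310,20:380,::-1],None,fx=2.2,fy=2.2));
```

```text
[56.  -0.  46.1] [-0.04734973  1.33059945  5.97657071]
```

View pics/w4.png

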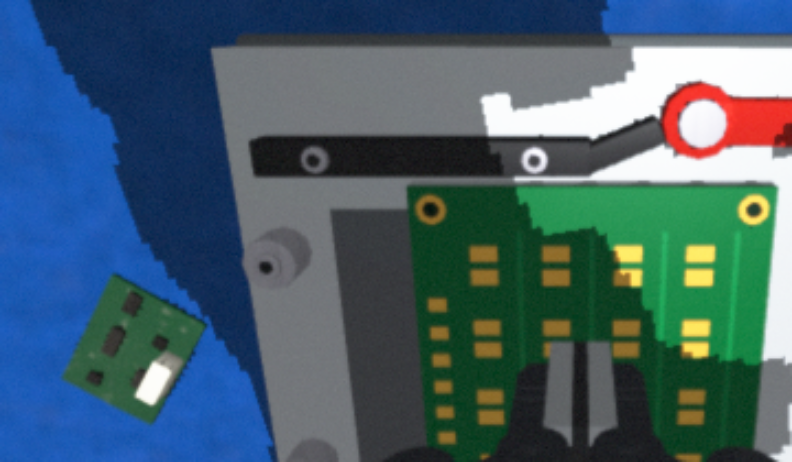

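The board is square between the rails and tracking the finger, with the post at (275,255) still about 20 mm ahead. I'll go on to the stops with some overtravel.

>>> {"name": "arm_command", "arguments": {
  "moves": "0 -4 0 0 0; 0 -8 0 0 0; 0 -12 0 0 0; 0 -15 0 0 0; 0 -18 0 0 0"
}}

```text
time_s: 11.02
tcp_pos: [0.5261, -0.0216, 0.0461]
eef_rot: [0.238, 3.132, 0.0]
force: [1.1, 1.7, 5.8]
grip_width: -0.002
grip_force: 2.9
```

>>> {"name": "arm_command", "arguments": {
  "moves": "0 -2 0 0 0; 0 -4 0 0 0; 0 -6 0 0 0; 0 -8 0 0 0; 0 -10 0 0 0"
}}

```text
time_s: 11.65
tcp_pos: [0.5246, -0.0313, 0.0461]
eef_rot: [0.238, 3.132, 0.001]
force: [0.2, 2.9, 6.5]
grip_width: -0.001
grip_force: 2.8
```

Run:
```python
from h import *
s=ctrl.sense();print(feed(s["tcp_pos"]).round(1),s["force"])
p,d=snapshot("wrist"); cv2.imwrite("pics/w5.png",cv2.resize(p[100:310,20:380,::-1],None,fx=2.2,fy=2.2));
```

```text
[83.7 -0.  46.1] [0.20941857 2.85897058 6.48787118]
```

View pics/w5.png

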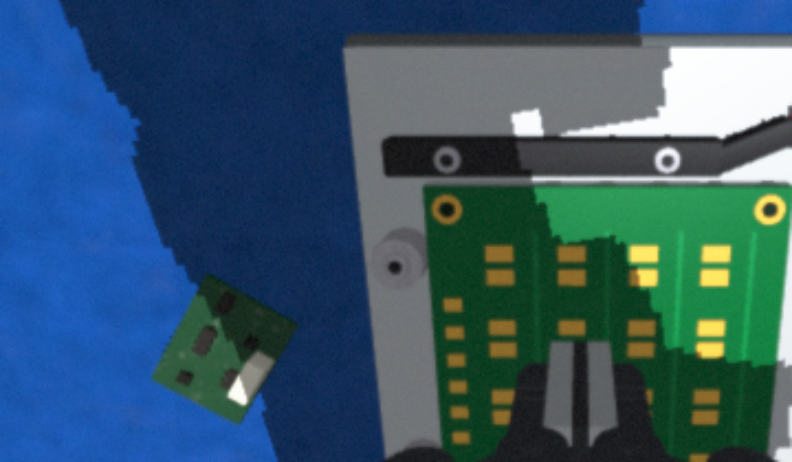

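The board's front edge meets the post at (425,255), and the drag force rose from 1.3 to 2.9 N, so the finger is now slipping against the stop. I'll add a short overtravel and then lift.

>>> {"name": "arm_command", "arguments": {
  "moves": "0 -2 0 0 0; 0 -4 0 0 0; 0 -4 -10 0 0; 0 -4 -35 0 0; 0 -4 -55 0 0.2"
}}

```text
time_s: 12.32
tcp_pos: [0.5237, -0.0356, 0.1022]
eef_rot: [-0.238, -3.132, 0.0]
force: [-0.3, -0.2, 0.4]
grip_width: 0.191
grip_force: 0.0
```

>>> {"name": "arm_command", "arguments": {
  "moves": "12 16 0 0 0.4; 27 36 0 0 0.4; 44 60 0 0 0.4; 58 78 0 0 0.4; 58 78 0 0 0.4"
}}

```text
time_s: 12.95
tcp_pos: [0.4768, 0.0524, 0.1006]
eef_rot: [-0.233, -3.131, -0.0]
force: [0.5, -0.8, 0.4]
grip_width: 0.398
grip_force: 0.0
```

Run:
```python
from h import *
s=ctrl.sense();print(feed(s["tcp_pos"]).round(1),s["force"],s["grip_width"])
p,d=snapshot("wrist"); cv2.imwrite("pics/w6.png",cv2.resize(p[:,:,::-1],None,fx=1.4,fy=1.4)); np.save("pics/w6.npy",d);np.save("pics/w6T.npy",cam_T("wrist",s)[1])
```

```text
[  8.1 -59.9 100.6] [ 0.46290028 -0.83361579  0.40349468] 0.3978046284599911
```

View pics/w6.png

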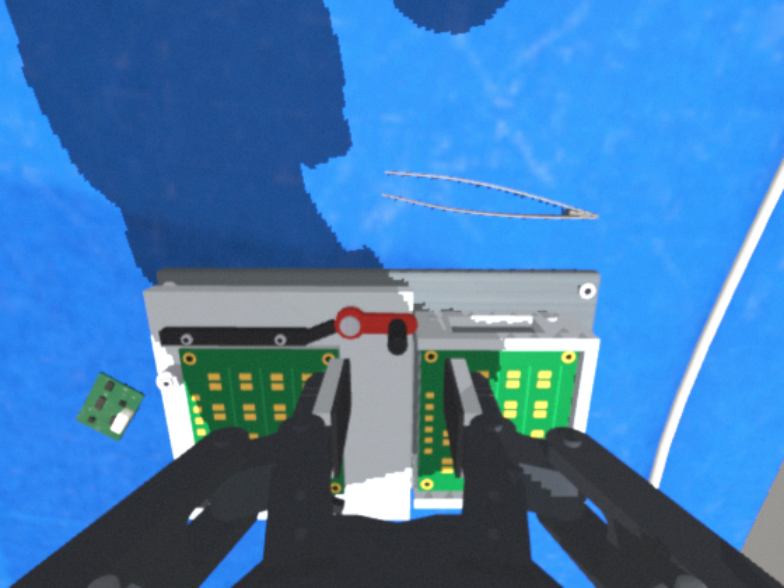

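The board sits in the nest with its rear edge at (340,350), board 2 is still in the magazine, and the latch is open with its pin top at (398,344). I'll measure the pin and the rear edge.

Run:
```python
from h import *
c=calibration("wrist");T=np.load("pics/w6T.npy")
for n,px,z in[("pin top",(398,343),.071),("hub",(350,323),.048),("rear latch corner",(340,349),.046),("front latch corner",(179,350),.046),("rear far",(345,515),.046),("b2 front",(419,349),.0475),("b2 back",(576,349),.0475)]:
    print(n,feed(onz(c,T,(px[0]/1.4,px[1]/1.4),z)).round(1))
print(feed(ctrl.sense()["tcp_pos"]))
```

```text
pin top [  8.1 -60.7  71. ]
hub [ 31.2 -60.5  48. ]
rear latch corner [ 36.8 -45.8  46. ]
front latch corner [117.1 -45.   46. ]
rear far [38.  58.7 46. ]
b2 front [ -2.3 -46.6  47.5]
b2 back [-79.7 -46.9  47.5]
[  9.04202555 -59.09973224 100.68439578]
```

>>> {"name": "arm_command", "arguments": {
  "moves": "0 0 15 0 0.4; 0 0 30 0 0.4; 0 0 42 0 0.4; 0 0 48 0 0.4; 0 0 48 0 0.4"
}}

```text
time_s: 13.62
tcp_pos: [0.4781, 0.0501, 0.0525]
eef_rot: [-0.239, -3.132, 0.0]
force: [0.3, -0.2, 0.9]
grip_width: 0.4
grip_force: 0.0
```

>>> {"name": "arm_command", "arguments": {
  "moves": "0 0 0 0 0.25; 0 0 0 0 0.12; 0 0 0 0 0.05; 0 0 0 0 0.05; 0 0 0 0 0.05",
  "newtons": 20
}}

```text
time_s: 14.25
tcp_pos: [0.4791, 0.0519, 0.0536]
eef_rot: [0.236, 3.131, 0.003]
force: [1.4, 8.9, 0.4]
grip_width: 0.094
grip_force: 19.7
```

>>> {"name": "arm_command", "arguments": {
  "moves": "-3.7 1.5 0 0 0.05; -7.2 0.6 0 0 0.05; -10.6 -0.8 0 0 0.05; -13.7 -2.8 0 0 0.05; -16.5 -5.2 0 0 0.05"
}}

```text
time_s: 14.88
tcp_pos: [0.4952, 0.0438, 0.0535]
eef_rot: [0.237, 3.13, 0.003]
force: [5.5, 9.7, 0.5]
grip_width: 0.089
grip_force: 20.0
```

>>> {"name": "arm_command", "arguments": {
  "moves": "-2.3 -2.8 0 0 0.05; -4.2 -6 0 0 0.05; -5.5 -9.4 0 0 0.05; -6.3 -13 0 0 0.05; -6.5 -16 0 0 0.05"
}}

```text
time_s: 15.5
tcp_pos: [0.5006, 0.0263, 0.0538]
eef_rot: [0.238, 3.127, 0.002]
force: [11.0, 3.7, 1.5]
grip_width: 0.09
grip_force: 20.2
```

>>> {"name": "arm_command", "arguments": {
  "moves": "0 -0.5 0 0 0.05; 0 -1 0 0 0.05; 0 -1.5 0 0 0.05; 0 -1.5 0 0 0.05; 0 -1.5 0 0 0.05"
}}

```text
time_s: 16.12
tcp_pos: [0.5002, 0.0254, 0.0538]
eef_rot: [0.237, 3.128, 0.003]
force: [9.2, 7.2, -0.9]
grip_width: 0.093
grip_force: 20.2
```

Run:
```python
from h import *
s=ctrl.sense();print(feed(s["tcp_pos"]).round(1),M.T@s["force"][:2],s["grip_width"])
```

```text
[ 31.3 -32.7  53.8] [-8.49236776  8.02544293] 0.09338004129071836
```

>>> {"name": "arm_command", "arguments": {
  "moves": "0 -0.5 0 0 0.05; 0 -1 0 0 0.05; 0 -1 0 0 0.05; 0 -1 0 0 0.05; 0 -1 0 0 0.05"
}}

```text
time_s: 16.75
tcp_pos: [0.5001, 0.0252, 0.0538]
eef_rot: [0.236, 3.128, 0.004]
force: [9.5, 12.5, -1.9]
grip_width: 0.091
grip_force: 20.3
```

Run:
```python
from h import *
s=ctrl.sense();print(feed(s["tcp_pos"]).round(1),M.T@s["force"][:2],s["grip_width"])
```

```text
[ 31.5 -32.7  53.8] [-13.79133126   7.53603493] 0.09149780840344013
```

>>> {"name": "arm_command", "arguments": {
  "moves": "0 0 0 0 0.15; 0 0.5 0 0 0.25; 0 1.5 0 0 0.35; 0 1.5 0 0 0.4; 0 1.5 0 0 0.4"
}}

```text
time_s: 17.38
tcp_pos: [0.4976, 0.0248, 0.053]
eef_rot: [-0.238, -3.132, 0.0]
force: [0.4, 0.3, -0.7]
grip_width: 0.4
grip_force: 0.0
```

>>> {"name": "arm_command", "arguments": {
  "moves": "0 0 -10 0 0.4; 0 0 -30 0 0.4; 40 0 -60 0 0.4; 60 0 -90 0 0.4; 60 0 -90 0 0.4"
}}

```text
time_s: 18.0
tcp_pos: [0.4383, 0.0342, 0.1453]
eef_rot: [0.237, 3.129, 0.002]
force: [-0.1, 0.1, 0.1]
grip_width: 0.401
grip_force: 0.0
```

Run:
```python
from h import *
s=ctrl.sense();print(feed(s["tcp_pos"]).round(1),s["force"])
p,d=snapshot("wrist"); cv2.imwrite("pics/w7.png",cv2.resize(p[190:,60:460,::-1],None,fx=2,fy=2)); 
p,d=snapshot("top");cv2.imwrite("pics/top1.png",p[:,:,::-1])
```

```text
[ 31.8 -95.2 145.3] [-0.07687531  0.11306719  0.14726106]
```

View pics/w7.png

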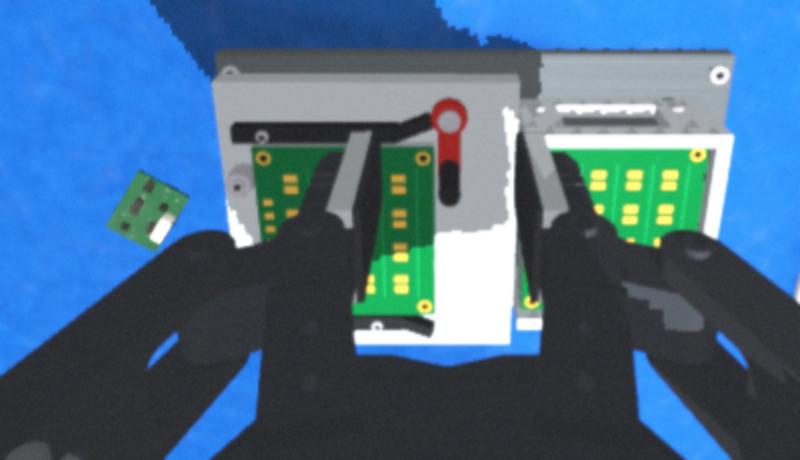

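The latch arm points straight across behind the board: hub at (449,117), arm tip at (449,200). The board's rear edge is about 6 mm past the pivot line, as it should be when home, and nothing else has been disturbed. I'm handing in the job.

```bash
python3 -c "
from workcell import ctrl
print(ctrl.sign_off())"
```

```text
the job is handed in; nothing more can be done
None
```

The top board is in the nest against the stop posts, the latch is closed to its hard stop behind it, and the job was handed in at about 18 s; pressing force peaked at about 14 N and no other object was touched.

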